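Set out the spare jaw plate and its two bushings

TASK

Put exactly two of the three bushings from the mat upright into the steel tray and leave the third on the mat. Then lift the cover flap of the spares case by its handle and leave it standing open, draw the jaw plate up out of its slot, and hold it upright above the middle of the tray, at least 10 cm clear of the bench; finish while still holding it there, and do not disturb the nut, the gear ring and the chuck key.

Things in the scene. Friction and masses are not known exactly. Their poses are not given: they have to be found in the camera images.
- bush_0: one of three identical plain steel bushings standing on the rubber mat (they and the nut may be swapped about): a round sleeve, outer diameter 34 mm, 30 mm high, with a bore (grasp it by the outside), 0.165 kg. Origin at the centre of its underside, z along its axis
- bush_1: one of three identical plain steel bushings standing on the rubber mat (they and the nut may be swapped about): a round sleeve, outer diameter 34 mm, 30 mm high, with a bore (grasp it by the outside), 0.165 kg. Origin at the centre of its underside, z along its axis
- bush_2: one of three identical plain steel bushings standing on the rubber mat (they and the nut may be swapped about): a round sleeve, outer diameter 34 mm, 30 mm high, with a bore (grasp it by the outside), 0.165 kg. Origin at the centre of its underside, z along its axis
- tray: open dark steel tray fixed to the bench, 100 (x) x 130 (y) mm outside, walls 3 mm thick and 22 mm high, floor 3 mm thick; origin at the centre of its underside. Tray and mat lie side by side left of the case, along the front of the bench; they may change places. A solid crate, 150 mm high, stands right behind both and left of the case, its front wall at about 0.55 m from the robot's axis
- mat: black rubber mat, 110 (x) x 280 (y) x 3 mm, fixed to the bench; the bushings and the nut stand on it in a row along y, about 68 mm apart. Origin at the centre of its underside
- case: grey steel spares case fixed to the bench, 146 (x) x 120 (y) x 85 mm high, walls and floor 5 mm, open at the top but for the cover flap. Origin at the centre of its underside; its x axis points away from the handle side. Inside, on the middle line x = 0, two ribs along y (22 mm high from the bench, 17 mm apart) form the slot in which the jaw plate stands
- flap_handle (a point): middle of the flap's handle: a round bar 10 mm thick, along the case's y axis, 80 mm long between its end posts, 39 mm out in front of the flap's front edge (a finger fits behind it), in the plane of the flap, overhanging the case front. It moves on a circle of 188 mm radius about the hinge
- flap_hinge (a point): middle of the flap's hinge line, at the top of the case's far wall (73.5 mm from the case centre along case x, 85.5 mm above the bench); the hinge line runs along the case's y axis
- flap (a joint): angle of the cover flap in rad: 0 shut on the case, 1.57 upright, 1.9 its stop, leaning back; it starts shut or slightly ajar (to 0.08). Stiff hinge: the flap stays where it is left; about 2 N at the handle moves it. The handle rises and swings away from the robot as it opens. Flap 4 mm thick, 122 mm wide
- jaw_plate: spare jaw plate, a steel plate with two holes, hidden in the case under the flap: 12 mm thick (own x), 80 wide (own y), 70 high (own z), about 0.25 kg. It stands loose on edge in the slot, axes along the case's; origin at the centre of its lower edge, 5 mm above the bench; upper edge 75 mm above the bench, 10 mm below the case rim; 62 mm free to the case walls each side above the ribs
- nut: hexagon nut, 19x22x10 mm, in the row with the bushings on the mat; origin at the centre of its underside. Leave it alone
- gear: flat gear ring, outer diameter 72, 18 mm thick, lying near the right front corner of the bench; origin at the centre of its underside. Leave it alone
- chuck_key: steel chuck key with cross bar, 97x72x17 mm, lying at the left end of the work; origin at the centre of its underside. Leave it alone

How it is judged:
On the way, in this order (a step that is already met when the one before it is completed fails the run):
1. exactly two bushings stand released in the tray, the other is still on the mat ((((x of bush_0 in the frame of tray between -0.05 and 0.05 m and y of bush_0 in the frame of tray between -0.065 and 0.065 m and z of bush_0 in the frame of tray below 0.03 m) and (x of bush_1 in the frame of tray between -0.05 and 0.05 m and y of bush_1 in the frame of tray between -0.065 and 0.065 m and z of bush_1 in the frame of tray below 0.03 m) and (x of bush_2 in the frame of mat between -0.065 and 0.065 m and y of bush_2 in the frame of mat between -0.15 and 0.15 m)) or ((x of bush_0 in the frame of tray between -0.05 and 0.05 m and y of bush_0 in the frame of tray between -0.065 and 0.065 m and z of bush_0 in the frame of tray below 0.03 m) and (x of bush_1 in the frame of mat between -0.065 and 0.065 m and y of bush_1 in the frame of mat between -0.15 and 0.15 m) and (x of bush_2 in the frame of tray between -0.05 and 0.05 m and y of bush_2 in the frame of tray between -0.065 and 0.065 m and z of bush_2 in the frame of tray below 0.03 m)) or ((x of bush_0 in the frame of mat between -0.065 and 0.065 m and y of bush_0 in the frame of mat between -0.15 and 0.15 m) and (x of bush_1 in the frame of tray between -0.05 and 0.05 m and y of bush_1 in the frame of tray between -0.065 and 0.065 m and z of bush_1 in the frame of tray below 0.03 m) and (x of bush_2 in the frame of tray between -0.05 and 0.05 m and y of bush_2 in the frame of tray between -0.065 and 0.065 m and z of bush_2 in the frame of tray below 0.03 m))) and contact force between each of bush_0, bush_1, bush_2 and the fingers below 0.2 N and linear speed of each of bush_0, bush_1, bush_2 below 0.03 m/s and angle between each of bush_0, bush_1, bush_2's own z axis and vertical below 0.2 rad), for 0.2 s.
2. the cover flap is open (past 1.2 rad) (value of joint flap above 1.2 rad), for 0.2 s.
3. the jaw plate is drawn up out of the case in the gripper (z of jaw_plate in the frame of case above 0.087 m and contact force between jaw_plate and the fingers above 2 N), for 0.2 s.
At the end, for the whole second after the job is handed in: Two bushings stand upright in the tray, the third on the mat, all released, at rest; the flap is open past 1.2 rad; the jaw plate held still by the fingers (over 2 N), touching neither case nor tray, lower edge 100-350 mm above the bench, within 50 mm over tray centre, tilt under 0.25 (all of step 1 and value of joint flap above 1.2 rad and contact force between jaw_plate and the fingers above 2 N and height (world z) of jaw_plate between 0.1 and 0.35 m and contact force between jaw_plate and case below 0.3 N and contact force between jaw_plate and tray below 0.3 N and angle between jaw_plate's own z axis and vertical below 0.25 rad and horizontal distance between jaw_plate and tray below 0.05 m and linear speed of jaw_plate below 0.03 m/s and height (world z) of each of bush_0, bush_1, bush_2 below 0.03 m); the arm keeps its last pose, push and grip.
It fails at once if the nut is moved by more than 30 mm (distance of nut from where it was at the start of the episode above 0.03 m).
It fails at once if the gear is moved by more than 30 mm (distance of gear from where it was at the start of the episode above 0.03 m).
It fails at once if the chuck key is moved by more than 30 mm (distance of chuck_key from where it was at the start of the episode above 0.03 m).
It also fails if it takes over 69 s, if anything falls off the work surface, if the arm or the gripper's body presses on something with over 40 N, if the wrist force passes 120 N, or if a joint passes its speed limit or range.

ROBOT

A 6-joint arm with a two-finger parallel gripper is mounted at the origin on a cart in front of the work surface, level with it; the furniture and walls round the work are solid. World frame = base frame: x ahead of the robot, y to its left, z up, the work surface at z = 0. Lengths are in m, angles in rad, forces in N, time in s.
With the tool pointing down it reaches from about 0.35 to 0.8 m from the base axis. Payload 7.3 kg.
Tool frame: the origin (TCP) lies at the very end of the fingers, on their centre line; the grasp point (between the pads) lies 19 mm behind it (arm.hold_point_z is the distance from the TCP to the grasp point, in m); z points along the fingers, y is the line along which they close (so a half turn about z gives the same grasp; the last joint's range is limited). The gripper opens to 85 mm and grips with 20 to 120 N. Pads are 22 mm wide; open, the fingers measure 114 mm over their backs; the gripper's body (76 mm by 85 mm) begins 54 mm behind the grasp point. The pads swing forward as they close: fully open they stand 13 mm farther back than shut.
Start: joints at [1.16, 0.342, 1.524, -0, 1.275, -0.146], TCP at [0.137, 0.507, 0.231] pointing down, gripper open.
Joint ranges: [-2.53, 2.53], [-0.77, 2.02], [0.04, 2.7], [-1, 4.14], [0.28, 2.66], [-3.11, 3.11]. Speed limits (rad/s): [2.57, 2.57, 3.14, 3.14, 3.14, 3.14].

INTERFACE

Orientations are given as [roll, pitch, yaw] about the fixed x, y, z axes, in that order (R = Rz(yaw) Ry(pitch) Rx(roll)).
In Python, from rig import arm, imaging gives the robot as it stands (arm), with the cameras (imaging).
- The arm moves only by the shell command python3 jog.py 'ROWS'. ROWS is rows parted by semicolons, their numbers by spaces, 1 to 20 of them, each of 7 numbers: dx, dy, dz in m, then a rotation vector rx, ry, rz in rad, then the finger opening in m; each row is the pose to reach, as a shift and turn from the pose commanded when the command began, along the tool's axes at that moment; what a row does not reach only later rows make up. A row lasts 1/12 s, in which the tool goes at most 0.0417 m and 0.125 rad, less where a joint would pass 70% of its speed; a pose out of reach is approached as far as the arm can. The fingers move at their own pace and stop on an object; the grip force is fixed at half the most. Time passes only in rows, so rows that do not move let the fingers close. It prints the time, the measured TCP pose, the force, the opening and the grip force at its end.
- arm.read_state(): the state, without advancing time (a new reading comes with each control period).
- imaging.capture(name): name is "scene" or "top" or "wrist"; returns the picture (400x640x3 uint8, red, green, blue); there is no depth.
- imaging.calibration(name): a dict with "K" (3x3 intrinsics, pixels), "R" (3x3) and "t" (3): a world point X has camera coordinates R X + t; the wrist camera has in their place "hand_eye" (4x4, takes a point from camera to tool coordinates, whose origin is the TCP and whose axes are the flange's). Camera axes: x right, y down, z forward; pixel columns grow to the right and rows downward; lengths in m; the calibration is good to about 2 mm. The wrist camera is an equidistant fisheye: a pixel r from the principal point sees the ray r / f radians off the axis. A picture is of the moment at which its call begins: read the wrist's pose just before it. calibration takes no time and is no camera call.
- arm.hand_in(): hands the job in; it is judged then, once.
The state is a dict: "time": time; "qpos": joint angles; "qd": joint speeds; "joint_efforts": joint torques, N m; "eef_pos": TCP position; "eef_rot": TCP orientation; "force": force on the tool from outside, world axes, zero at the start; "torque": the same for the moment, N m; "opening": finger opening in m; "finger_force": force on a finger pad.
Only numpy, scipy, OpenCV 4.12 (cv2) and the standard library are available. Lean on these libraries where they do the work, as an engineer would, in place of code of your own. Each camera call takes 0.05 s, during which the arm holds its last target. There are 200 camera calls.

## Working session

There is one attempt and no reset: what is moved stays moved. The work goes in short steps, Python scripts to look and compute and a shell command to move; the robot and the scene stay as the last step left them, time stands still between calls to the robot, and variables do not carry over. Pictures are saved under pics/ and viewed, at most 14 in all, crops included, and the job is handed in when it is done.

```bash
ls; mkdir -p pics; python3 - <<'E'
from rig import arm, imaging
import cv2,numpy as np
np.set_printoptions(precision=4,suppress=True)
for n in("scene","top"):
    cv2.imwrite(f"pics/{n}0.png",imaging.capture(n)[:,:,::-1])
for n in("scene","top","wrist"): print(n,imaging.calibration(n))
print(arm.read_state(),arm.hold_point_z)
E
```

```text
jog.py
pics
rig.py
scene {'K': array([[477.1106,   0.    , 330.621 ],
       [  0.    , 477.1106, 190.7459],
       [  0.    ,   0.    ,   1.    ]]), 'R': array([[-0.8913, -0.4535, -0.0026],
       [-0.2071,  0.4122, -0.8872],
       [ 0.4034, -0.7902, -0.4613]]), 't': array([0.5096, 0.1898, 1.4277])}
top {'K': array([[417.6602,   0.    , 322.8467],
       [  0.    , 417.6602, 204.1162],
       [  0.    ,   0.    ,   1.    ]]), 'R': array([[-0.0526, -0.9986, -0.0035],
       [-0.9781,  0.0522, -0.2017],
       [ 0.2016, -0.0071, -0.9794]]), 't': array([0.0804, 0.5521, 1.3055])}
wrist {'K': array([[309.7069,   0.    , 314.6347],
       [  0.    , 309.7069, 194.2542],
       [  0.    ,   0.    ,   1.    ]]), 'hand_eye': array([[-0.0001, -0.9477, -0.3192,  0.0817],
       [ 1.    , -0.0001, -0.0002,  0.0004],
       [ 0.0002, -0.3192,  0.9477, -0.1422],
       [ 0.    ,  0.    ,  0.    ,  1.    ]])}
{'time': 0.1, 'qpos': array([ 1.16  ,  0.3426,  1.5249, -0.    ,  1.2754, -0.146 ]), 'qd': array([ 0.0007,  0.0006, -0.0034, -0.0007,  0.    ,  0.    ]), 'joint_efforts': array([  0.0013, -43.4452, -24.6488,  -0.0001,   0.0047,  -0.    ]), 'eef_pos': array([0.1372, 0.5064, 0.2307]), 'eef_rot': array([-3.1403, -0.0002,  2.8768]), 'force': array([ 0.569 , -0.7966,  0.3534]), 'torque': array([-0.0078, -0.0418, -0.0109]), 'finger_force': 0.0, 'opening': 0.08577059383173068} 0.0187
```

View pics/scene0.png

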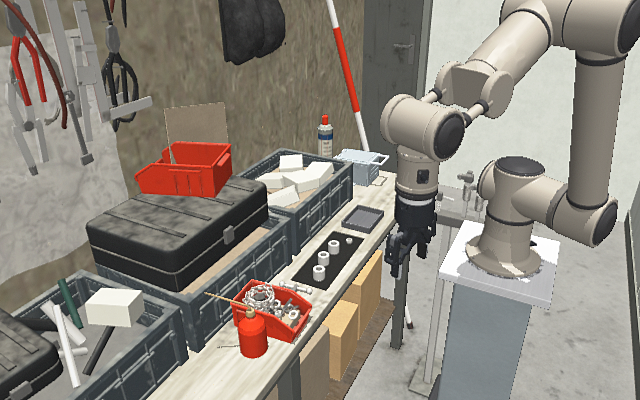

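View pics/top0.png

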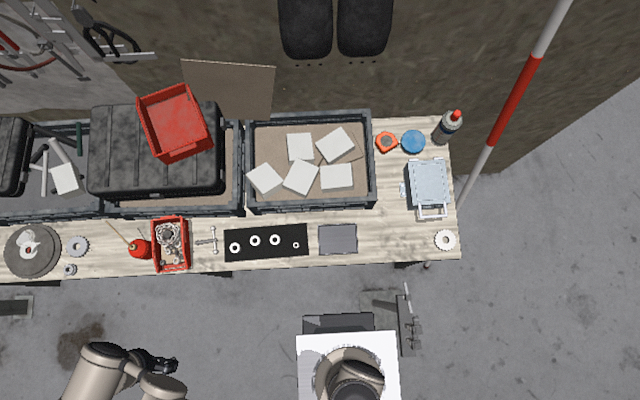

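The scene view shows the mat with a row of three bushings (321,271), (322,258), (334,246), the nut (349,240), the tray (362,218) and the case (361,165). In the top view the bushings are at about (235,247), (255,241) and (275,240). The nut is at (296,245), the tray at (337,239), the case at (428,187) with its handle at (432,212), the gear at (445,240) and the chuck key at (206,240).

```bash
cat > h.py <<'E'
from rig import arm, imaging
import cv2,numpy as np
from scipy.spatial.transform import Rotation as Ro
np.set_printoptions(precision=4,suppress=True)
def ray(n,p,pose=None):
    c=imaging.calibration(n);K=c["K"]
    v=np.array([(p[0]-K[0,2])/K[0,0],(p[1]-K[1,2])/K[1,1]])
    if n!="wrist": return -c["R"].T@c["t"], c["R"].T@np.array([*v,1])
    th=np.hypot(*v); d=np.array([*(v/max(th,1e-9)*np.sin(th)),np.cos(th)])
    H=c["hand_eye"];pos,R=pose
    return pos+R@H[:3,3],R@(H[:3,:3]@d)
def onz(r,z): o,d=r; return o+d*(z-o[2])/d[2]
def tri(rs):
    A=0;b=0
    for o,d in rs:
        d=d/np.linalg.norm(d);P=np.eye(3)-np.outer(d,d);A=A+P;b=b+P@o
    X=np.linalg.solve(A,b)
    return X
def pose():
    s=arm.read_state();return np.array(s["eef_pos"]),Ro.from_euler("xyz",s["eef_rot"]).as_matrix()
def totool(X,pose_=None):
    p,R=pose_ or pose();return R.T@(np.asarray(X)-p)
def blobs(m,lo,hi):
    n,l,s,c=cv2.connectedComponentsWithStats(m.astype(np.uint8))
    return [(c[i],s[i]) for i in range(1,n) if lo<=s[i][4]<=hi]
E
python3 - <<'E'
from h import *
for n,(x0,y0,x1,y1) in {"top":(222,218,312,266),"scene":(285,225,380,290)}.items():
    im=cv2.imread(f"pics/{n}0.png");g=im.min(2).astype(int)
    m=np.zeros(g.shape,bool);m[y0:y1,x0:x1]=g[y0:y1,x0:x1]>130
    for c,s in blobs(m,8,800): print(n,c,s,onz(ray(n,c),.033),onz(ray(n,c),.018))
im=cv2.imread("pics/top0.png")
for n,b in {"case":(395,145,475,260),"tray":(215,215,370,270)}.items():
    x0,y0,x1,y1=b;c=im[y0:y1,x0:x1];cv2.imwrite(f"pics/{n}c.png",cv2.resize(c,None,fx=5,fy=5,interpolation=2))
E
python3 -c "
import cv2,numpy as np
a=cv2.imread('pics/casec.png');b=cv2.imread('pics/trayc.png');print(a.shape,b.shape)
W=np.zeros((600,800,3),np.uint8);a=cv2.resize(a,(400,575)) ;W[:a.shape[0],:400]=a
s=cv2.imread('pics/scene0.png')[140:265,290:400];s=cv2.resize(s,(400,455));W[:455,400:]=s
cv2.imwrite('pics/m1.png',W)"
```

```text
top [254.4211 240.1974] [250 235  10  11  76] [0.4523 0.2801 0.033 ] [0.4542 0.2826 0.018 ]
top [274.3718 239.1154] [269 234  11  11  78] [0.4524 0.215  0.033 ] [0.4543 0.2167 0.018 ]
top [234.3333 247.3205] [229 242  11  11  78] [0.4326 0.3459 0.033 ] [0.4342 0.349  0.018 ]
top [295.5 244.5] [293 242   6   6  28] [0.4312 0.1469 0.033 ] [0.4329 0.1478 0.018 ]
scene [312.5    227.3333] [310 225   6   6  12] [0.5508 0.1669 0.033 ] [0.5627 0.1459 0.018 ]
scene [365.2692 225.6538] [358 225  14   3  26] [0.4063 0.0829 0.033 ] [0.4156 0.0603 0.018 ]
scene [315.5 230.5] [312 227   8   8   8] [0.5334 0.179  0.033 ] [0.545  0.1582 0.018 ]
scene [304.75   240.8125] [301 237   9   9  16] [0.5346 0.2445 0.033 ] [0.5462 0.2249 0.018 ]
scene [348.7778 239.963 ] [346 238   6   5  27] [0.4183 0.1807 0.033 ] [0.4277 0.16   0.018 ]
scene [324.4789 259.993 ] [313 240  26  41 426] [0.4362 0.3044 0.033 ] [0.446 0.286 0.018]
scene [366.64   267.9533] [352 246  28  40 300] [0.3153 0.285  0.033 ] [0.3228 0.2662 0.018 ]
(575, 400, 3) (275, 775, 3)
```

View pics/m1.png

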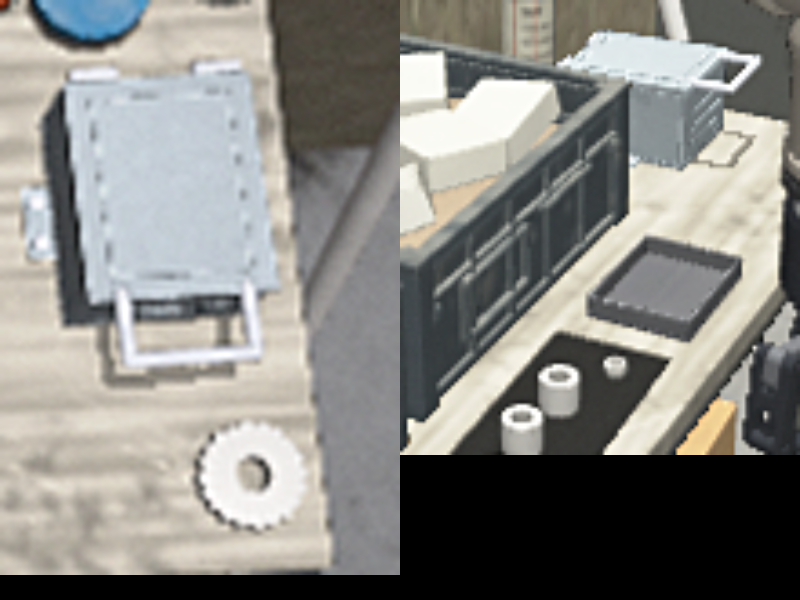

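```bash
cat >> h.py <<'E'
def plan(X,yaw=None,roll=np.pi,pitch=0):
    p,R=pose(); d=R.T@(np.asarray(X)-p)
    rv=np.zeros(3)
    if yaw is not None: rv=Ro.from_matrix(R.T@Ro.from_euler("xyz",[roll,pitch,yaw]).as_matrix()).as_rotvec()
    print("rows",d,rv,"n",max(np.linalg.norm(d)/.0417,np.linalg.norm(rv)/.125))
E
python3 - <<'E'
from h import *
plan([.44,.16,.22],np.pi/2)
for z in(.0855,.1): print(z,*[onz(ray("top",p),z) for p in((420.6,217),(447,215.4))])
# flap corners in top crop (x/5+395,y/5+145)
for p in((65,85),(250,72),(275,288),(85,300)): print(onz(ray("top",(p[0]/5+395,p[1]/5+145)),.0875))
E
```

```text
rows [-0.3829 -0.2551  0.011 ] [-0.0012  0.0007  1.306 ] n 11.035537174017357
0.0855 [ 0.4915 -0.2556  0.0855] [ 0.4922 -0.3396  0.0855]
0.1 [ 0.4892 -0.2521  0.1   ] [ 0.4899 -0.3352  0.1   ]
[ 0.674  -0.2324  0.0875]
[ 0.6764 -0.3533  0.0875]
[ 0.5326 -0.3532  0.0875]
[ 0.5312 -0.2317  0.0875]
```

```bash
r='-.383 -.255 .011 0 0 1.306 .05'; python3 jog.py '-.383 -.255 .011 0 0 1.306 .05;-.383 -.255 .011 0 0 1.306 .05;-.383 -.255 .011 0 0 1.306 .05;-.383 -.255 .011 0 0 1.306 .05;-.383 -.255 .011 0 0 1.306 .05;-.383 -.255 .011 0 0 1.306 .05;-.383 -.255 .011 0 0 1.306 .05;-.383 -.255 .011 0 0 1.306 .05;-.383 -.255 .011 0 0 1.306 .05;-.383 -.255 .011 0 0 1.306 .05;-.383 -.255 .011 0 0 1.306 .05;-.383 -.255 .011 0 0 1.306 .05;-.383 -.255 .011 0 0 1.306 .05;-.383 -.255 .011 0 0 1.306 .05;-.383 -.255 .011 0 0 1.306 .05'
python3 - <<'E'
from h import *
p=pose();im=imaging.capture("wrist");np.savez("w1.npz",p=p[0],R=p[1],im=im)
cv2.imwrite("pics/w1.png",im[:,:,::-1]);print(p,arm.read_state()["qpos"],arm.read_state()["time"])
E
```

```text
time: 1.35
eef_pos: [0.4393, 0.1613, 0.2201]
eef_rot: [-3.141, -0.0, 1.573]
force: [0.3, 0.4, 0.4]
opening: 0.0496
finger_force: 0.0
(array([0.4393, 0.1613, 0.2201]), array([[-0.0018,  1.    , -0.0009],
       [ 1.    ,  0.0018,  0.0003],
       [ 0.0003, -0.0009, -1.    ]])) [0.1882 0.2482 1.6901 0.0004 1.2036 0.1856] 1.4
```

View pics/w1.png

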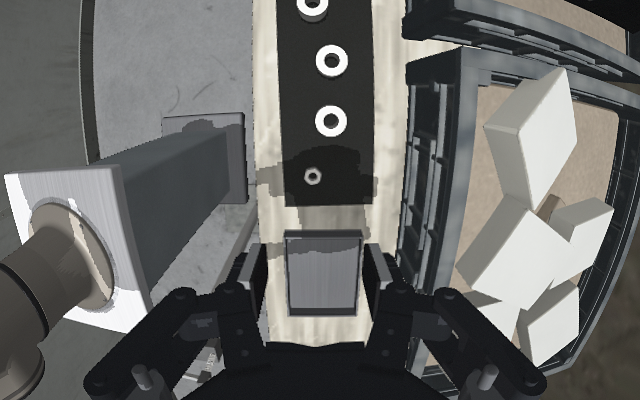

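The wrist view shows the bushing tops at (331,121), (332,61) and (312,5) and the nut at (313,176). The tray rim spans about (285..364, 230..316).

```bash
cat >> h.py <<'E'
def rings(im,box,thr=150):
    # bore (hole) contours of bright rings: centre by ellipse fit
    x0,y0,x1,y1=box;g=cv2.resize(im[y0:y1,x0:x1].min(2),None,fx=4,fy=4,interpolation=cv2.INTER_CUBIC)
    cs,h=cv2.findContours((g>thr).astype(np.uint8),cv2.RETR_CCOMP,cv2.CHAIN_APPROX_NONE)
    out=[]
    for c,k in zip(cs,h[0]):
        if k[3]>=0 and cv2.contourArea(c)>150:
            e=cv2.fitEllipse(c);o=cv2.fitEllipse(cs[k[3]])
            f=lambda q:(np.array(q)+.5)/4-.5+[x0,y0]
            out.append((f(e[0]),np.array(e[1])/4,f(o[0]),np.array(o[1])/4))
    return out
E
python3 - <<'E'
from h import *
d=np.load("w1.npz");P=(d["p"],d["R"]);im=d["im"]
top=[(234.33,247.32),(254.42,240.2),(274.37,239.1)]
R=rings(im,(285,20,380,200))
for r in R:
    w=onz(ray("wrist",r[2],P),.033)
    print(*r,"bore",onz(ray("wrist",r[0],P),.033),"outer",w)
    for t in top:
        X=tri([ray("wrist",r[2],P),ray("top",t)])
        if np.linalg.norm(X[:2]-w[:2])<.02: print("  tri",X)
for p in((285,230),(364,230),(359,316),(287,316)): print(onz(ray("wrist",p,P),.022))
# tray in top view: dark grey blob corners
t=cv2.imread("pics/top0.png");cv2.imwrite("pics/m2.png",np.vstack([cv2.resize(t[215:265,310:370],(720,300),interpolation=2)[:, :],cv2.resize(im[215:330,260:385,::-1],(720,300),interpolation=2)]))
for z in(.022,):
    for p in((318,225),(356,224),(357.5,253),(319,255)): print("top",onz(ray("top",p),z))
E
```

```text
[312.3327 176.3631] [ 9.4561 10.2943] [312.2982 176.2641] [14.5227 14.8181] bore [0.4371 0.1536 0.033 ] outer [0.437  0.1537 0.033 ]
[330.6156 120.6593] [15.39   15.6044] [330.4626 120.5957] [30.9808 31.6198] bore [0.4564 0.215  0.033 ] outer [0.4563 0.2151 0.033 ]
  tri [0.4549 0.2152 0.0265]
[331.452   59.9547] [15.4308 15.6308] [331.2796  60.0356] [30.9071 32.097 ] bore [0.4569 0.2799 0.033 ] outer [0.4567 0.2798 0.033 ]
  tri [ 0.4577  0.2849 -0.0036]
[0.4037 0.0831 0.022 ]
[0.5001 0.083  0.022 ]
[ 0.5036 -0.0551  0.022 ]
[ 0.4005 -0.0545  0.022 ]
top [0.4931 0.0706 0.022 ]
top [ 0.4897 -0.0552  0.022 ]
top [ 0.3939 -0.0536  0.022 ]
top [0.3941 0.0723 0.022 ]
```

View pics/m2.png

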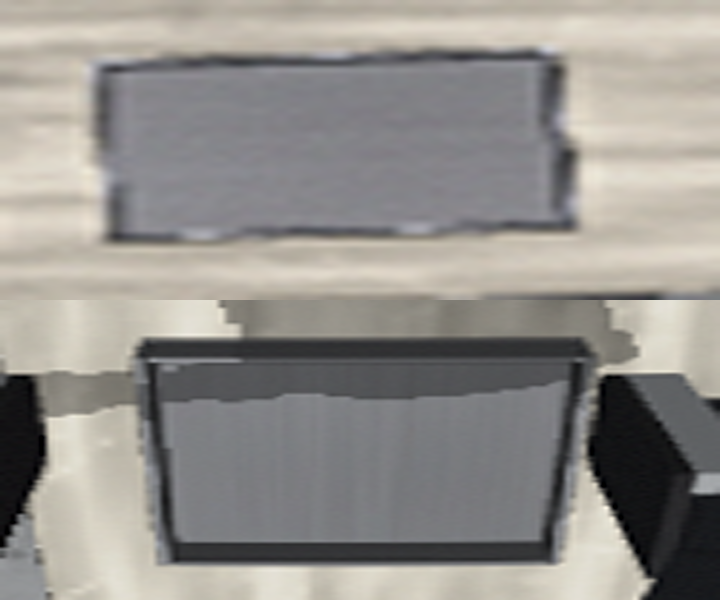

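The tray rim in the wrist view runs from about row 236 to 315 and columns 286 to 361, so its centre is near (0.45, 0.009). Next I hover over the nearest bushing and look from a second place.

```bash
python3 jog.py '.027 .009 .05 0 0 0 .05;.054 .017 .1 0 0 0 .05;.054 .017 .11 0 0 0 .05;.054 .017 .11 0 0 0 .05;.054 .017 .11 0 0 0 .05'
python3 - <<'E'
from h import *
p=pose();im=imaging.capture("wrist");np.savez("w2.npz",p=p[0],R=p[1],im=im)
cv2.imwrite("pics/w2.png",im[:,:,::-1])
d=np.load("w1.npz");P=(d["p"],d["R"])
A=rings(d["im"],(285,20,380,200));B=rings(im,(200,0,440,330))
for b in B:
    print(b[2],b[3],"bore",onz(ray("wrist",b[0],p),.033),"outer",onz(ray("wrist",b[2],p),.033))
    for a in A:
        rs=[ray("wrist",a[0],P),ray("wrist",b[0],p)];X=tri(rs)
        res=np.linalg.norm(onz(rs[0],X[2])-onz(rs[1],X[2]))
        if res<.006:print("  tri",X,res)
plan([.4566,.215,.036])
E
```

```text
time: 1.82
eef_pos: [0.4553, 0.2154, 0.109]
eef_rot: [-3.137, 0.001, 1.575]
force: [0.2, 0.7, 0.6]
opening: 0.0503
finger_force: 0.0
[294.0852 266.8004] [17.7105 20.7416] bore [0.4394 0.1607 0.033 ] outer [0.4387 0.1608 0.033 ]
  tri [0.4373 0.1479 0.0126] 0.0009000438406981919
  tri [0.4493 0.2245 0.135 ] 0.004147333268904244
  tri [0.4503 0.2621 0.1933] 0.0032766674560154654
[209.903  266.1369] [25.5522 60.1562] bore [0.3684 0.1606 0.033 ] outer [0.3654 0.1583 0.033 ]
[209.903  266.1369] [25.5522 60.1562] bore [0.3674 0.1804 0.033 ] outer [0.3654 0.1583 0.033 ]
[316.5555 205.4376] [40.6875 43.4092] bore [0.457 0.215 0.033] outer [0.4569 0.2153 0.033 ]
  tri [0.4567 0.215  0.0328] 0.0005316916258844109
[317.7477 118.741 ] [47.2432 48.2693] bore [0.4574 0.28   0.033 ] outer [0.4574 0.28   0.033 ]
  tri [0.4571 0.2799 0.0319] 0.0004888966617537092
[288.9162  27.0881] [44.8651 48.8394] bore [0.4372 0.3458 0.033 ] outer [0.4373 0.3455 0.033 ]
[403.1696 116.2895] [ 57.1082 293.8073] bore [0.5143 0.215  0.033 ] outer [0.5186 0.2835 0.033 ]
[223.2754  95.1517] [ 46.326 229.977] bore [0.3788 0.2864 0.033 ] outer [0.39   0.2985 0.033 ]
[223.2754  95.1517] [ 46.326 229.977] bore [0.3788 0.3015 0.033 ] outer [0.39   0.2985 0.033 ]
[223.2754  95.1517] [ 46.326 229.977] bore [0.3789 0.313  0.033 ] outer [0.39   0.2985 0.033 ]
[223.2754  95.1517] [ 46.326 229.977] bore [0.3788 0.3186 0.033 ] outer [0.39   0.2985 0.033 ]
[223.2754  95.1517] [ 46.326 229.977] bore [0.3788 0.3253 0.033 ] outer [0.39   0.2985 0.033 ]
[223.2754  95.1517] [ 46.326 229.977] bore [0.3788 0.3317 0.033 ] outer [0.39   0.2985 0.033 ]
[223.2754  95.1517] [ 46.326 229.977] bore [0.3787 0.3378 0.033 ] outer [0.39   0.2985 0.033 ]
[223.2754  95.1517] [ 46.326 229.977] bore [0.3787 0.344  0.033 ] outer [0.39   0.2985 0.033 ]
rows [-0.0001 -0.0001  0.0749] [0. 0. 0.] n 1.7970206700214841
```

```bash
python3 jog.py '0 .001 .04 0 0 0 .05;0 .001 .075 0 0 0 .05;0 .001 .095 0 0 0 .05;0 .001 .102 0 0 0 .05;0 .001 .102 0 0 0 .05;0 .001 .102 0 0 0 .03;0 .001 .102 0 0 0 .02;0 .001 .102 0 0 0 .02;0 .001 .102 0 0 0 .02;0 .001 .102 0 0 0 .02;0 .001 .08 0 0 0 .02;0 .001 .04 0 0 0 .02;0 .001 0 0 0 0 .02;0 .001 0 0 0 0 .02'
python3 - <<'E'
from h import *
plan([.452,.043,.06],np.pi/2)
E
```

```text
time: 3.03
eef_pos: [0.4631, 0.2159, 0.1193]
eef_rot: [3.126, -0.005, 1.571]
force: [1.7, 1.1, -2.8]
opening: 0.0318
finger_force: 60.2
rows [-0.1731 -0.012   0.0583] [ 0.0156 -0.0047  0.0003] n 4.3905856300428665
```

```bash
python3 jog.py '-.03 -.004 0 0 0 0 .02;-.07 -.004 0 0 0 0 .02;-.11 -.004 0 0 0 0 .02;-.15 -.004 0 0 0 0 .02;-.19 -.004 0 0 0 0 .02;-.22 -.004 0 0 0 0 .02;-.236 -.004 0 0 0 0 .02;-.236 -.004 0 0 0 0 .02;-.236 -.004 0 0 0 0 .02;-.236 -.004 0 0 0 0 .02'
python3 - <<'E'
from h import *
p=pose();im=imaging.capture("wrist");np.savez("w3.npz",p=p[0],R=p[1],im=im)
cv2.imwrite("pics/w3.png",im[:,:,::-1]);print(p,arm.read_state()["opening"])
E
```

```text
time: 3.87
eef_pos: [0.4544, -0.0211, 0.111]
eef_rot: [3.14, -0.0, 1.571]
force: [-1.1, 0.4, -1.8]
opening: 0.032
finger_force: 60.2
(array([ 0.4544, -0.0211,  0.111 ]), array([[-0.0001,  1.    ,  0.0013],
       [ 1.    ,  0.0001,  0.0001],
       [ 0.0001,  0.0013, -1.    ]])) 0.03155450231549924
```

View pics/w3.png

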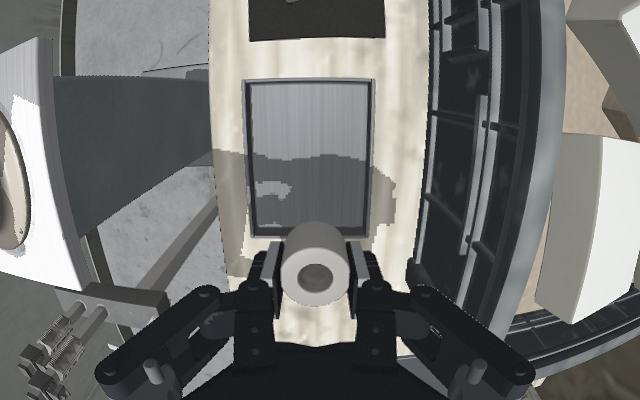

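The held bushing sits at about (315,260). The tray's outer rim corners are near (244,79), (375,79), (369,238) and (247,238).

```bash
python3 - <<'E'
from h import *
d=np.load("w3.npz");P=(d["p"],d["R"]);Q=[onz(ray("wrist",p,P),.022) for p in((244,79),(375,79),(369,238),(247,238))]
print(np.array(Q),np.mean(Q,0))
d=np.load("w1.npz");P1=(d["p"],d["R"])
for a,b in zip(((285.5,236),(362.5,236),(359,314.7),(287.3,314.7)),((247,238),(369,238),(375,79),(244,79))): pass
for a,b in zip(((285.5,236),(362.5,236),(359,314.7),(287.3,314.7)),((244,79),(375,79),(369,238),(247,238))):print(tri([ray("wrist",a,P1),ray("wrist",b,P)]))
plan([.454,-.021,.009])
E
```

```text
[[ 0.4027  0.0738  0.022 ]
 [ 0.4998  0.0734  0.022 ]
 [ 0.5009 -0.0555  0.022 ]
 [ 0.3978 -0.0557  0.022 ]] [0.4503 0.009  0.022 ]
[0.4031 0.074  0.0206]
[0.4997 0.0735 0.0194]
[ 0.5039 -0.0602  0.013 ]
[ 0.3988 -0.0566  0.0182]
rows [-0.0003 -0.0005  0.1018] [0. 0. 0.] n 2.44186942142737
```

```bash
python3 jog.py '0 -.003 .04 0 0 0 .02;0 -.003 .07 0 0 0 .02;0 -.003 .09 0 0 0 .02;0 -.003 .098 0 0 0 .02;0 -.003 .101 0 0 0 .02;0 -.003 .102 0 0 0 .02;0 -.003 .102 0 0 0 .038;0 -.003 .102 0 0 0 .044;0 -.003 .102 0 0 0 .044;0 -.003 .08 0 0 0 .044;0 -.003 .05 0 0 0 .046;0 -.003 .02 0 0 0 .05;.04 -.003 0 0 0 0 .05;.08 0 0 0 0 0 .05;.12 0 0 0 0 0 .05;.16 .002 0 0 0 0 .05;.2 .003 0 0 0 0 .05;.24 .003 0 0 0 0 .05;.28 .003 0 0 0 0 .05;.301 .003 0 0 0 0 .05'
python3 jog.py '0 0 0 0 0 0 .05;0 0 0 0 0 0 .05;0 0 0 0 0 0 .05'
python3 - <<'E'
from h import *
p=pose();im=imaging.capture("wrist");print(p[0])
for b in rings(im,(270,80,370,330)): print(b[2],b[3],onz(ray("wrist",b[0],p),.033))
im=imaging.capture("top");cv2.imwrite("pics/t2.png",im[:,:,::-1])
g=im[220:262,315:362].min(2)>170
for c,s in blobs(g,20,300):print(s,onz(ray("top",c+[315,220]),.033))
E
```

```text
time: 5.58
eef_pos: [0.4569, 0.2838, 0.1107]
eef_rot: [3.14, -0.002, 1.574]
force: [-1.2, -0.9, 0.1]
opening: 0.0501
finger_force: 0.0
time: 5.83
eef_pos: [0.457, 0.2791, 0.1102]
eef_rot: [-3.141, 0.0, 1.571]
force: [0.6, -0.4, 1.1]
opening: 0.0498
finger_force: 0.0
[0.457  0.2791 0.1102]
[294.4766 318.3149] [13.7823 18.8569] [0.4387 0.1664 0.033 ]
[313.8285 203.0376] [40.753  43.2081] [0.4569 0.2802 0.033 ]
[287.5967 115.7343] [41.4065 48.4831] [0.4368 0.3459 0.033 ]
[  0   0  47   4 122] [ 0.5011 -0.0032  0.033 ]
[ 0  4  6 32 92] [0.4398 0.079  0.033 ]
[26 12 11 11 70] [ 0.4462 -0.0191  0.033 ]
```

```bash
python3 jog.py '0 0 .04 0 0 0 .05;0 0 .075 0 0 0 .05;0 0 .095 0 0 0 .05;.001 0 .103 0 0 0 .05;.001 0 .103 0 0 0 .05;.001 0 .103 0 0 0 .03;.001 0 .103 0 0 0 .02;.001 0 .103 0 0 0 .02;.001 0 .103 0 0 0 .02;.001 0 .103 0 0 0 .02;.001 0 .08 0 0 0 .02;.001 0 .04 0 0 0 .02;0 0 0 0 0 0 .02;-.03 -.003 0 0 0 0 .02;-.07 -.006 0 0 0 0 .02;-.11 -.006 0 0 0 0 .02;-.15 -.006 0 0 0 0 .02;-.19 -.006 0 0 0 0 .02;-.22 -.006 0 0 0 0 .02;-.24 -.006 0 0 0 0 .02'
python3 jog.py '0 0 0 0 0 0 .02;0 0 0 0 0 0 .02;0 0 0 0 0 0 .02'
```

```text
time: 7.6
eef_pos: [0.4511, 0.0368, 0.1108]
eef_rot: [3.141, 0.0, 1.569]
force: [0.5, 0.6, -1.7]
opening: 0.0321
finger_force: 60.2
time: 7.85
eef_pos: [0.4513, 0.0398, 0.1105]
eef_rot: [3.141, -0.0, 1.571]
force: [-0.3, -0.3, -1.7]
opening: 0.0321
finger_force: 60.2
```

```bash
python3 jog.py '0 0 .04 0 0 0 .02;0 0 .07 0 0 0 .02;0 0 .09 0 0 0 .02;0 0 .1 0 0 0 .02;0 0 .103 0 0 0 .02;0 0 .103 0 0 0 .02;0 0 .103 0 0 0 .038;0 0 .103 0 0 0 .044;0 0 .103 0 0 0 .044;0 0 .08 0 0 0 .044;0 0 .05 0 0 0 .046;0 0 .02 0 0 0 .05;-.02 0 -.02 0 0 0 .04;-.05 .01 -.05 0 0 0 .03;-.08 .02 -.08 0 0 0 .03;-.11 .03 -.11 0 0 0 .03;-.14 .04 -.13 0 0 0 .03;-.17 .05 -.15 0 0 0 .03;-.2 .06 -.17 0 0 0 .03;-.23 .07 -.18 0 0 0 .03'
python3 jog.py '-.04 0 0 0 0 0 .03;-.07 .01 0 0 0 0 .03;-.1 .01 0 0 0 0 .03;-.1 .01 0 0 0 0 .03;-.1 .01 0 0 0 0 .03;-.1 .01 0 0 0 0 .03'
python3 - <<'E'
from h import *
p=pose();im=imaging.capture("wrist");np.savez("w4.npz",p=p[0],R=p[1],im=im);print(p[0],arm.read_state()["qpos"])
cv2.imwrite("pics/w4.png",im[:,:,::-1])
im=imaging.capture("top");cv2.imwrite("pics/t3.png",im[:,:,::-1])
g=im[220:262,315:362].min(2)>170
for c,s in blobs(g,20,300):print(s,onz(ray("top",c+[315,220]),.033))
E
```

```text
time: 9.52
eef_pos: [0.5225, -0.1922, 0.2933]
eef_rot: [3.137, 0.002, 1.571]
force: [1.3, 0.2, 0.3]
opening: 0.0298
finger_force: 0.0
time: 10.02
eef_pos: [0.5314, -0.2898, 0.2899]
eef_rot: [-3.141, -0.001, 1.571]
force: [0.1, -0.2, -0.4]
opening: 0.03
finger_force: 0.0
[ 0.5314 -0.2898  0.2899] [-0.6255  0.4605  1.1795  0.0005  1.5021 -0.6266]
[  0   0  47   4 104] [ 0.5012 -0.0078  0.033 ]
[ 0  4  6 10 23] [0.4817 0.0769 0.033 ]
[42  6  5 14 59] [ 0.4589 -0.063   0.033 ]
[ 8 13 11 11 69] [0.446  0.0413 0.033 ]
[26 12 11 11 62] [ 0.4469 -0.0196  0.033 ]
[ 0 15  4 21 61] [0.4243 0.0795 0.033 ]
[43 21  4 10 36] [ 0.4177 -0.0611  0.033 ]
[10 36  9  6 23] [0.3768 0.0435 0.033 ]
```

View pics/w4.png

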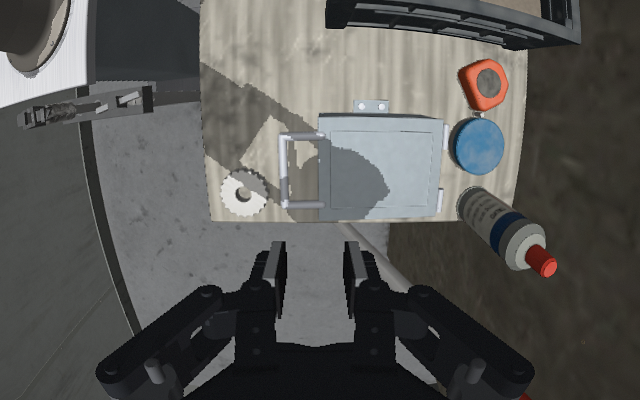

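Both bushings stand in the tray. The wrist view shows the flap at about (319..443, 115..218), with the handle bar at column 284 over rows 136 to 206.

```bash
python3 - <<'E'
from h import *
d=np.load("w4.npz");P=(d["p"],d["R"]);im=d["im"];t=cv2.imread("pics/t3.png")[:,:,::-1]
# bar: bright columns per row in wrist; bright rows per col in top
g=im.min(2).astype(float)
W=[]
for r in (145,155,165,172,180,190,198):
    s=g[r,274:296];print(r,s.astype(int))
g2=t.min(2).astype(float)
for c in (424,428,432,436,440,444): print(c,g2[208:222,c].astype(int))
a=cv2.resize(im[105:225,265:325],(300,600),interpolation=2);b=cv2.resize(t[175:225,410:460],(500,500),interpolation=2)
I=np.zeros((600,800,3),np.uint8);I[:,:300]=a;I[:500,300:]=b;cv2.imwrite("pics/m4.png",I[:,:,::-1])
E
```

```text
145 [175 172 169 145 157 188 207 220 218 205 187 160 117 167 130 106 109 108
 107 104 155 178]
155 [174 173 169 164 168 175 200 213 225 213 193 171 139 135 114 112 113 114
 114 112 111 108]
165 [175 172 168 162 151 165 192 209 223 214 201 181 153 113 174 143 111 116
 112 114 113 109]
172 [174 171 172 165 142 157 182 205 216 217 206 188 164 117 115 113 116 115
 114 113 113 112]
180 [171 169 167 161 154 135 112 129 138 140 135 127 116  96  94 107 113 115
 114 112 113 113]
190 [111 109 107 101  97  91 103 125 134 140 137 130 121 105 119 161 148 111
 111 112 112 113]
198 [110 110 107 104 100  92 100 118 131 137 135 131 123 110  88 102 109 112
 113 110 111 112]
424 [ 82  64  58  50  58  61  59  81 197 248 185 145 117  86]
428 [ 94 116 125 123 114 107 101  89  66  68  74  80  88  91]
432 [144 140 136 135 126  99  79  88  96 102 103 105 104 109]
436 [156 151 130 109 102 101 106 105 109 110 114 118 124 126]
440 [ 73  94 106 112 122 127 131 128 131 133 136 135 135 138]
444 [ 72 110 130 132 129 129 132 133 133 138 138 143 142 145]
```

View pics/m4.png

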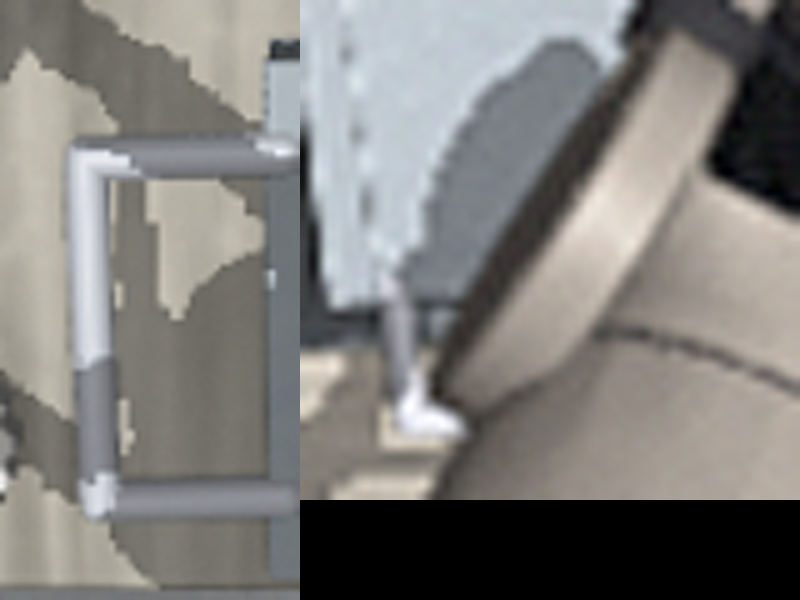

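```bash
python3 - <<'E'
from h import *
d=np.load("w4.npz");P=(d["p"],d["R"])
for p in((282,136),(284.4,204),(283.2,170)): print([onz(ray("wrist",p,P),z) for z in(.0855,.1)])
print(tri([ray("wrist",(282,136),P),ray("top",(421,216.8))]),tri([ray("wrist",(284.4,204),P),ray("top",(446.5,215.4))]))
print("flap",[onz(ray("wrist",p,P),.0875) for p in((319,131),(321,217),(443,118),(440,217))])
plan([.49,-.31,.2])
E
```

```text
[array([ 0.4949, -0.2547,  0.0855]), array([ 0.4965, -0.2527,  0.1   ])]
[array([ 0.4955, -0.3364,  0.0855]), array([ 0.497, -0.331,  0.1  ])]
[array([ 0.4954, -0.2944,  0.0855]), array([ 0.4969, -0.2908,  0.1   ])]
[ 0.4937 -0.257   0.0791] [ 0.4942 -0.3415  0.0728]
flap [array([ 0.5366, -0.249 ,  0.0875]), array([ 0.5394, -0.3523,  0.0875]), array([ 0.6818, -0.2292,  0.0875]), array([ 0.692 , -0.3539,  0.0875])]
rows [-0.0208 -0.0416  0.0905] [0. 0. 0.] n 2.4383889861961823
```

```bash
python3 jog.py '-.02 -.018 .04 0 0 0 .03;-.04 -.036 .08 0 0 0 .03;-.055 -.036 .11 0 0 0 .03;-.055 -.036 .11 0 0 0 .03;-.055 -.036 .11 0 0 0 .03;-.055 -.036 .11 0 0 0 .03'
python3 - <<'E'
from h import *
p=pose();im=imaging.capture("wrist");np.savez("w5.npz",p=p[0],R=p[1],im=im);print(p)
I=cv2.resize(im[60:260,220:480],(780,600),interpolation=2);cv2.imwrite("pics/w5.png",I[:,:,::-1])
E
```

```text
time: 10.62
eef_pos: [0.4963, -0.345, 0.1818]
eef_rot: [3.14, 0.001, 1.572]
force: [-0.1, 0.6, 0.7]
opening: 0.0296
finger_force: 0.0
(array([ 0.4963, -0.345 ,  0.1818]), array([[-0.0007,  1.    ,  0.0016],
       [ 1.    ,  0.0007, -0.0007],
       [-0.0007,  0.0016, -1.    ]]))
```

View pics/w5.png

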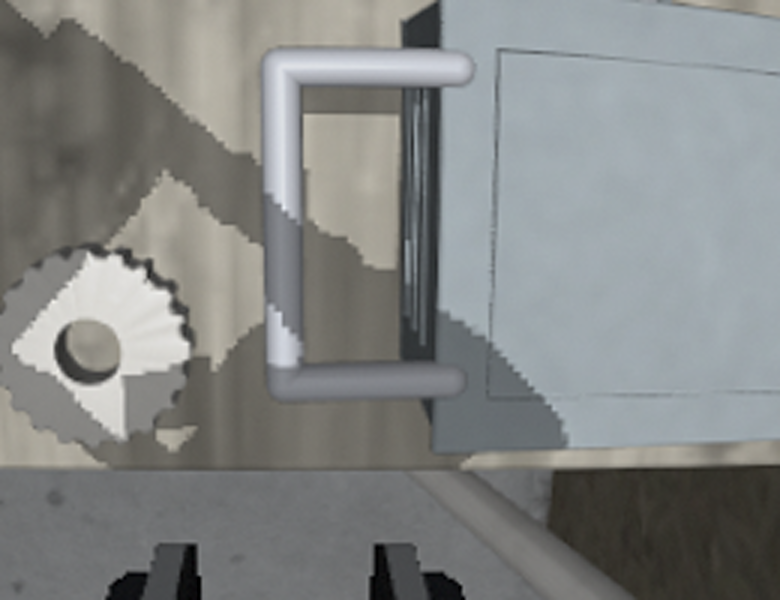

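The bar corners in this view are at full-frame pixels (314,82.3) and (315,186.7), and the flap's front edge is at column 366.

```bash
python3 - <<'E'
from h import *
d=np.load("w5.npz");P=(d["p"],d["R"]);e=np.load("w4.npz");P4=(e["p"],e["R"])
A=[(314,82.3),(315,186.7)];B=[(282,136),(284.4,204)]
for a,b in zip(A,B): print(tri([ray("wrist",a,P),ray("wrist",b,P4)]),onz(ray("wrist",a,P),.0855),onz(ray("wrist",a,P),.095))
print([onz(ray("wrist",(366,y),P),.0875) for y in(62,209)])
E
```

```text
[ 0.4961 -0.2539  0.0933] [ 0.4965 -0.2539  0.0855] [ 0.4965 -0.2542  0.095 ]
[ 0.4971 -0.3321  0.0982] [ 0.4973 -0.3365  0.0855] [ 0.4973 -0.3336  0.095 ]
[array([ 0.5355, -0.2374,  0.0875]), array([ 0.5396, -0.3551,  0.0875])]
```

```bash
python3 jog.py '.04 0 .01 0 0 0 .03;.052 0 .04 0 0 0 .03;.052 0 .07 0 0 0 .03;.052 0 .095 0 0 0 .03;.052 0 .105 0 0 0 .03;.052 0 .105 0 0 0 .03;.052 0 .105 0 0 0 .01;.052 0 .105 0 0 0 0;.052 0 .105 0 0 0 0;.052 0 .105 0 0 0 0;.052 0 .105 0 0 0 0'
python3 - <<'E'
from h import *
s=arm.read_state();print(s["eef_pos"],s["eef_rot"],s["opening"],s["finger_force"],s["force"],s["qpos"])
X=s["eef_pos"];g0=np.array([X[0],X[2]+.0187]);h=np.array([.6845,.0855]);r0=g0-h;print(np.linalg.norm(r0),np.arctan2(r0[1],-r0[0]))
t0=np.arctan2(r0[1],-r0[0]);R=np.linalg.norm(r0)
for th in np.arange(0,1.56,.1):
    q=h+R*np.array([-np.cos(th),np.sin(th)])-g0
    if th>t0: print(round(th,2),q)
E
```

```text
time: 11.58
eef_pos: [0.4957, -0.2942, 0.0765]
eef_rot: [3.14, 0.001, 1.571]
force: [-3.0, -0.5, 1.1]
opening: 0.0076
finger_force: 58.5
[ 0.4957 -0.2942  0.0765] [3.1401 0.0014 1.5707] 0.007638287508008747 58.47840070724487 [-2.9964 -0.49    1.0529] [-0.6685  0.5941  1.5755 -0.0002  0.9699 -0.6684]
0.1890851705244116 0.05118012360015433
0.1 [0.0007 0.0092]
0.2 [0.0035 0.0279]
0.3 [0.0082 0.0462]
0.4 [0.0147 0.064 ]
0.5 [0.0229 0.081 ]
0.6 [0.0328 0.0971]
0.7 [0.0442 0.1121]
0.8 [0.0571 0.126 ]
0.9 [0.0713 0.1384]
1.0 [0.0867 0.1494]
1.1 [0.1031 0.1588]
1.2 [0.1203 0.1666]
1.3 [0.1383 0.1725]
1.4 [0.1567 0.1767]
1.5 [0.1755 0.1789]
```

```bash
python3 jog.py '0 .001 -.009 0 0 0 0;0 .003 -.028 0 0 0 0;0 .008 -.046 0 0 0 0;0 .015 -.064 0 0 0 0;0 .023 -.081 0 0 0 0;0 .033 -.097 0 0 0 0;0 .033 -.097 0 0 0 0'
python3 -c "
from h import *
print(arm.read_state()['qpos'])"
```

```text
time: 12.17
eef_pos: [0.5283, -0.2938, 0.1766]
eef_rot: [-3.141, 0.002, 1.571]
force: [-12.0, 0.3, 8.3]
opening: 0.0078
finger_force: 59.4
[-0.6335  0.5314  1.3758 -0.0014  1.2337 -0.6336]
```

```bash
python3 jog.py '0 .01 -.016 0 0 0 0;0 .023 -.03 0 0 0 0;0 .037 -.043 0 0 0 0;0 .052 -.054 0 0 0 0;0 .068 -.064 0 0 0 0;0 .085 -.072 0 0 0 0;0 .085 -.072 0 0 0 0'
python3 -c "
from h import *
print(arm.read_state()['qpos'])"
```

```text
time: 12.75
eef_pos: [0.6155, -0.2926, 0.2485]
eef_rot: [3.137, 0.001, 1.572]
force: [-5.9, 4.5, 12.8]
opening: 0.0078
finger_force: 60.8
[-0.5567  0.6336  0.9963  0.0014  1.5075 -0.5584]
```

```bash
python3 jog.py '0 .018 -.006 0 0 0 0;0 .036 -.01 0 0 0 0;0 .055 -.012 0 0 0 0;0 .065 -.012 0 0 0 0;0 .065 -.012 0 0 0 0;0 .065 -.012 0 0 0 0'
python3 -c "
from h import *
s=arm.read_state();print(s['qpos'],np.arctan2(s['eef_pos'][2]+.0187-.0855,.6845-s['eef_pos'][0]))"
```

```text
time: 13.25
eef_pos: [0.6803, -0.2917, 0.2604]
eef_rot: [3.135, 0.0, 1.573]
force: [0.1, 5.3, 9.9]
opening: 0.0073
finger_force: 62.8
[-0.5098  0.7691  0.7129  0.0031  1.6537 -0.512 ] 1.5491087294586052
```

```bash
python3 jog.py '0 0 0 0 0 0 .02;0 0 0 0 0 0 .03;0 0 0 0 0 0 .03;0 0 -.03 0 0 0 .03;0 0 -.06 0 0 0 .03;0 -.03 -.06 0 0 0 .03;0 -.06 -.06 0 0 0 .03;-.02 -.09 -.05 0 0 0 .03;-.03 -.11 -.03 0 0 0 .03;-.04 -.12 0 0 0 0 .03;-.04 -.12 .03 0 0 0 .03;-.04 -.12 .03 0 0 0 .03;-.04 -.12 .03 0 0 0 .03'
python3 - <<'E'
from h import *
p=pose();im=imaging.capture("wrist");np.savez("w6.npz",p=p[0],R=p[1],im=im);print(p)
I=cv2.resize(im[60:260,220:480],(780,600),interpolation=2);cv2.imwrite("pics/w6.png",I[:,:,::-1])
E
```

```text
time: 14.33
eef_pos: [0.5576, -0.3334, 0.2253]
eef_rot: [-3.139, -0.002, 1.57]
force: [-0.1, -0.4, 1.0]
opening: 0.03
finger_force: 0.0
(array([ 0.5576, -0.3334,  0.2253]), array([[ 0.0007,  1.    , -0.0027],
       [ 1.    , -0.0007,  0.0024],
       [ 0.0024, -0.0027, -1.    ]]))
```

View pics/w6.png

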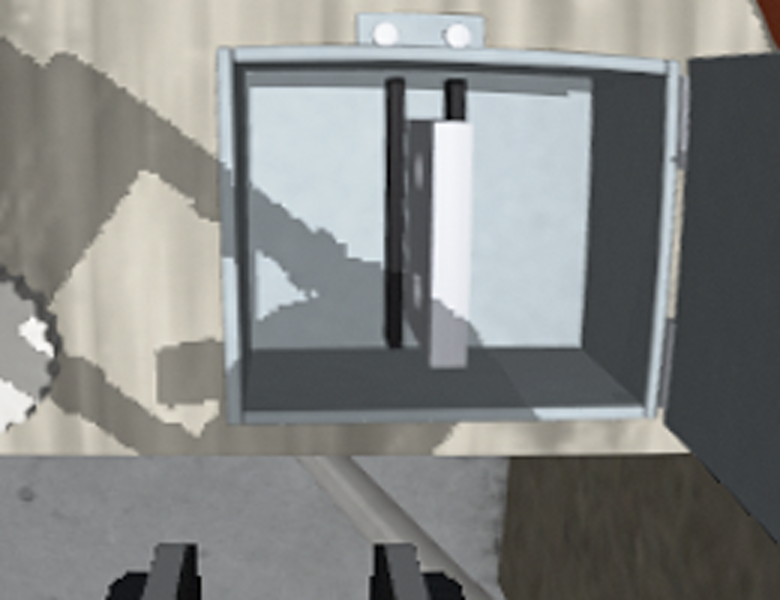

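The flap is open and the jaw plate is visible. Its top edge has corners at about (433,122), (472,122), (467,367) and (429,367) in the 3x crop.

```bash
python3 - <<'E'
from h import *
d=np.load("w6.npz");P=(d["p"],d["R"])
c=np.array([(433,122),(472,122),(467,367),(429,367)])/3+[220,60]
Q=np.array([onz(ray("wrist",q,P),.075) for q in c]);print(Q,Q.mean(0))
a=(Q[0]+Q[1]-Q[2]-Q[3]);print("yaw",-np.arctan2(a[0],a[1]))
r=np.array([(223,48),(680,62),(652,416),(230,422)])/3+[220,60]
Q=np.array([onz(ray("wrist",q,P),.085) for q in r]);print(Q,Q.mean(0))
plan([.613,-.293,.15])
E
```

```text
[[ 0.6044 -0.2566  0.075 ]
 [ 0.6169 -0.2562  0.075 ]
 [ 0.6185 -0.3367  0.075 ]
 [ 0.6057 -0.3368  0.075 ]] [ 0.6114 -0.2966  0.075 ]
yaw 0.01833231136747188
[[ 0.5397 -0.2344  0.085 ]
 [ 0.6828 -0.2324  0.085 ]
 [ 0.6829 -0.3506  0.085 ]
 [ 0.5403 -0.3525  0.085 ]] [ 0.6114 -0.2925  0.085 ]
rows [0.0408 0.0542 0.0773] [0. 0. 0.] n 2.466791971939356
```

```bash
python3 jog.py '.015 .02 .03 0 0 -.018 .04;.037 .053 .04 0 0 -.018 .04;.037 .053 .07 0 0 -.018 .04;.037 .053 .085 0 0 -.018 .04;.037 .053 .085 0 0 -.018 .04;.037 .053 .085 0 0 -.018 .04;.037 .053 .085 0 0 -.018 .04'
python3 - <<'E'
from h import *
p=pose();im=imaging.capture("wrist");np.savez("w7.npz",p=p[0],R=p[1],im=im);print(p)
I=cv2.resize(im[60:310,200:440],(576,600),interpolation=2);cv2.imwrite("pics/w7.png",I[:,:,::-1])
E
```

```text
time: 14.97
eef_pos: [0.6127, -0.2973, 0.1442]
eef_rot: [3.138, 0.002, 1.589]
force: [-0.0, 0.8, 0.4]
opening: 0.0401
finger_force: 0.0
(array([ 0.6127, -0.2973,  0.1442]), array([[-0.0181,  0.9998,  0.0039],
       [ 0.9998,  0.0181, -0.0023],
       [-0.0024,  0.0039, -1.    ]]))
```

View pics/w7.png

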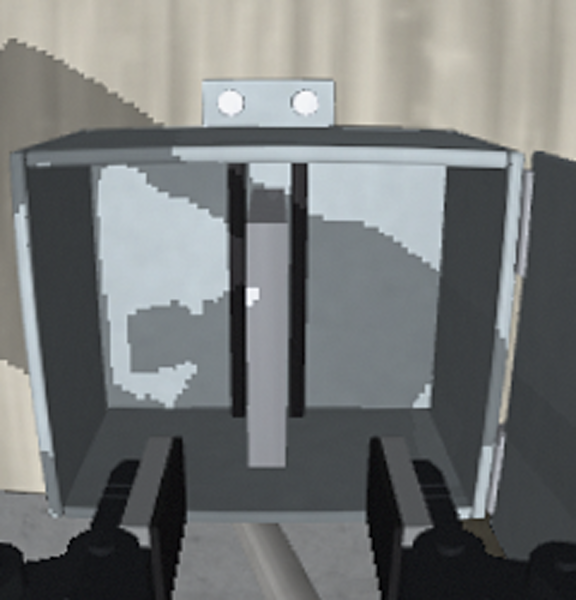

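The plate's top edge corners are at (246,222), (289,222), (286,467) and (248,467) in the 2.4x crop, centred between the fingers.

```bash
python3 - <<'E'
from h import *
d=np.load("w7.npz");P=(d["p"],d["R"]);e=np.load("w6.npz");P6=(e["p"],e["R"])
A=np.array([(246,222),(289,222),(286,467),(248,467)])/2.4+[200,60];B=np.array([(433,122),(472,122),(467,367),(429,367)])/3+[220,60]
T=np.array([tri([ray("wrist",a,P),ray("wrist",b,P6)]) for a,b in zip(A,B)]);print(T,T.mean(0))
plan([.6115,-.2965,.05],np.pi/2+.018)
E
```

```text
[[ 0.6045 -0.2565  0.073 ]
 [ 0.617  -0.2561  0.0736]
 [ 0.6182 -0.3365  0.0748]
 [ 0.6056 -0.3368  0.0744]] [ 0.6113 -0.2964  0.0739]
rows [ 0.0013 -0.0014  0.0943] [ 0.0041  0.0025 -0.0002] n 2.26103520107445
```

```bash
python3 jog.py '.001 -.001 .04 0 0 0 .04;.001 -.001 .075 0 0 0 .04;.001 -.001 .095 0 0 0 .04;.001 -.001 .102 0 0 0 .04;.001 -.001 .102 0 0 0 .04;.001 -.001 .102 0 0 0 .02;.001 -.001 .102 0 0 0 0;.001 -.001 .102 0 0 0 0;.001 -.001 .102 0 0 0 0;.001 -.001 .102 0 0 0 0;.001 -.001 .102 0 0 0 0'

```

```text
time: 15.93
eef_pos: [0.6118, -0.2966, 0.0421]
eef_rot: [3.137, 0.003, 1.589]
force: [0.6, -1.2, 7.4]
opening: 0.0111
finger_force: 59.4
```

```bash
python3 jog.py '0 0 -.02 0 0 0 0;0 0 -.05 0 0 0 0;0 0 -.085 0 0 0 0;0 0 -.12 0 0 0 0;0 0 -.155 0 0 0 0;0 0 -.18 0 0 0 0;0 0 -.2 0 0 0 0;0 0 -.2 0 0 0 0;0 0 -.2 0 0 0 0;0 0 -.2 0 0 0 0;0 0 -.2 0 0 0 0'
python3 -c "
from h import *
plan([.450,.009,.22],np.pi/2)
im=imaging.capture('top');cv2.imwrite('pics/t4.png',im[:,:,::-1])"
```

```text
time: 16.85
eef_pos: [0.6095, -0.2951, 0.2367]
eef_rot: [-3.138, -0.002, 1.589]
force: [-0.6, -0.4, -2.6]
opening: 0.011
finger_force: 58.9
rows [ 0.3069 -0.1539  0.018 ] [-0.0036 -0.0024  0.018 ] n 8.245259193219226
```

```bash
python3 jog.py '0 -.02 0 0 0 0 0;.01 -.05 0 0 0 0 0;.03 -.08 0 0 0 0 0;.06 -.1 0 0 0 0 0;.09 -.12 0 0 0 0 0;.12 -.14 0 0 0 0 0;.15 -.155 0 0 0 0 0;.185 -.155 0 0 0 .01 0;.215 -.155 0 0 0 .018 0;.245 -.155 .005 0 0 .018 0;.27 -.155 .01 0 0 .018 0;.29 -.155 .015 0 0 .018 0;.302 -.155 .018 0 0 .018 0;.307 -.155 .018 0 0 .018 0;.307 -.155 .018 0 0 .018 0;.307 -.155 .018 0 0 .018 0;.307 -.155 .018 0 0 .018 0;.307 -.155 .018 0 0 .018 0;.307 -.155 .018 0 0 .018 0'
python3 - <<'E'
from h import *
a=imaging.capture("wrist");b=imaging.capture("top");s=imaging.capture("scene");print(arm.read_state()["opening"],arm.read_state()["finger_force"],arm.read_state()["eef_pos"])
I=np.zeros((600,800,3),np.uint8);I[:300,:480]=cv2.resize(a,(480,300))
I[300:,:400]=cv2.resize(b[140:290,200:400],(400,300));I[300:,400:]=cv2.resize(s[120:300,280:520],(400,300));I[:300,480:]=cv2.resize(b[130:260,380:480],(320,300))
cv2.imwrite("pics/f.png",I[:,:,::-1])
E
```

```text
time: 18.48
eef_pos: [0.4499, 0.0078, 0.2214]
eef_rot: [3.141, 0.0, 1.57]
force: [0.3, -0.1, -0.9]
opening: 0.0112
finger_force: 59.2
0.011302663554466496 59.22022819519043 [0.4498 0.0081 0.2213]
```

View pics/f.png

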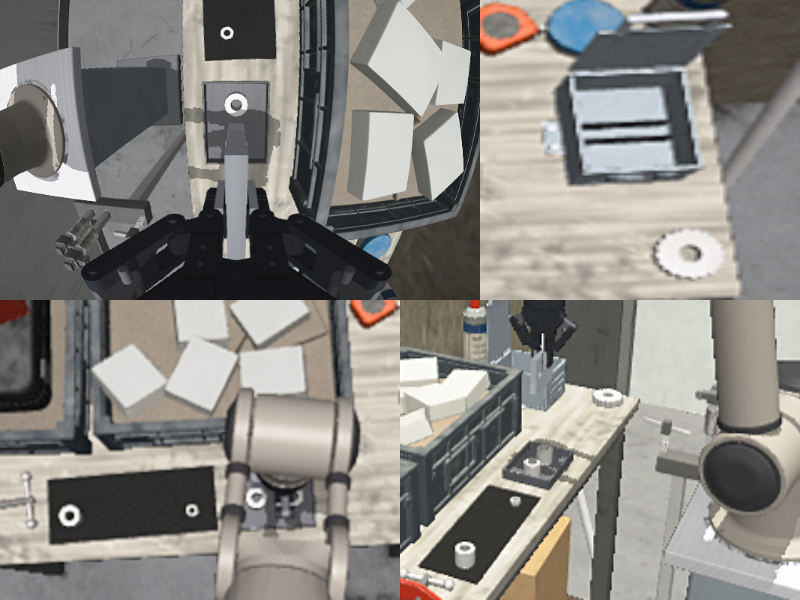

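The plate is held upright over the tray, which holds two bushings. The third bushing and the nut are on the mat, the flap is open, and the gear is in place.

```bash
python3 -c "
from rig import arm, imaging
print(arm.hand_in())"
```

```text
the job is handed in; nothing more can be done
None
```

I handed the job in at about 18.5 s (no verdict was returned): two bushings stand in the tray and the third is on the mat, the flap stands open at about 1.5 rad, and the jaw plate is held upright over the middle of the tray, about 18 cm above the bench.

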